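# Make up a ballast stack to weight on a dial scale

## Task

A ballast stack for a weight-perception trial is being made up on the dial scale: take steel rings from the tray one at a time, find the carrier's post with the ring's bore and lower each ring over it until it lies flat, then let go and read the dial, until the needle comes to rest within the dark target band; leave the rings you do not need in the tray. Be gentle with the scale: never drive the needle past the last tick of the dial, do not let a ring drop down the post, and leave the bowl, the mug and the emergency-stop box alone.

Things in the scene. Friction and masses are not known exactly. Their poses are not given: they have to be found in the camera images.
- scale: a white mechanical dial scale, fixed. Origin: on the table under the axis of its round steel platform (124 mm across); x points from the platform to the dial. Housing under the platform: 150 x 150, 56 mm high. Platform and all on it sink level together, 1.67 mm per newton (600 N/m), 22 mm of travel, no sideways play. Heights below are for zero load; the start load of 3.1-4.8 N sinks it 5-8 mm
- carrier_foot (a point): fixed point on the platform's axis, 98 mm above the table: level, at zero load, of the carrier foot's top. The carrier (56 mm round aluminium foot, upright 13 mm post, 46 mm tall, tip 144 mm above the table at zero load, tip edge broken 1 mm) does not slide. It stands off-centre: post 3 to 6 mm from this axis in any direction, different each time, not measured: feel for it
- dial (a point): centre of the round dial face, fixed, 137 mm in the scale's +x from the platform axis and 86 mm above the table. The face leans 40 deg back from level, looking up and to the scale's +x. The head is 136 mm across, begins 70 mm from the platform axis and rises to 130 mm. Dark target band just right of the dial's top, as its reader (standing at +x) sees it
- needle (a joint): needle angle, rad, growing clockwise for the reader: 0.4 per newton on the spring (240 per metre of sinking). Platform and carrier count too: it starts at 1.2 to 1.95; a ring adds 0.46 to 0.63. 0 points lower left, 2.4 before the dial's top; ticks end at 4.6; the target band is 2.56 to 3.27. One ring never reaches the band; two or three do
- tray: a shallow grey plastic tray, 200 x 200 x 12 mm, walls and floor 4 mm, fixed to the table, holding the four rings in two rows. Origin: centre of its underside
- ring1: turned steel ring, 44 mm outer diameter, 15 mm bore, 13 mm thick; the four look alike but weigh 119 to 161 g, each unknown. Origin: centre of its underside, z along its axis. At the start it lies flat in the tray, its underside 4 mm above the table, 90 mm from its neighbours centre to centre
- ring2: turned steel ring, 44 mm outer diameter, 15 mm bore, 13 mm thick; the four look alike but weigh 119 to 161 g, each unknown. Origin: centre of its underside, z along its axis. At the start it lies flat in the tray, its underside 4 mm above the table, 90 mm from its neighbours centre to centre
- ring3: turned steel ring, 44 mm outer diameter, 15 mm bore, 13 mm thick; the four look alike but weigh 119 to 161 g, each unknown. Origin: centre of its underside, z along its axis. At the start it lies flat in the tray, its underside 4 mm above the table, 90 mm from its neighbours centre to centre
- ring4: turned steel ring, 44 mm outer diameter, 15 mm bore, 13 mm thick; the four look alike but weigh 119 to 161 g, each unknown. Origin: centre of its underside, z along its axis. At the start it lies flat in the tray, its underside 4 mm above the table, 90 mm from its neighbours centre to centre
- bowl: a black bowl, 160 mm across, 60 mm high, a bystander. Origin: centre of its underside
- mug: a white mug, 76 mm across, 90 mm high, with a handle on its +y side, a bystander. Origin: centre of its underside
- estop: an emergency-stop button on a black box, 75 x 120 mm, 90 mm high, fixed, a bystander. Origin: centre of its underside
Mind the look-alikes: they are no part of the job. What is shaped like the ring2 but orange or red is not meant.

How it is judged (in metres and radians):
On the way:
1. a first ring lies flat over the carrier's post, let go, with the needle at rest below the band (((horizontal distance between ring1 and scale below 0.01 m and height (world z) of ring1 between 0.07 and 0.122 m and angle between ring1's own z axis and vertical below 0.08 rad and contact force between the fingers and ring1 below 0.05 N) or (horizontal distance between ring2 and scale below 0.01 m and height (world z) of ring2 between 0.07 and 0.122 m and angle between ring2's own z axis and vertical below 0.08 rad and contact force between the fingers and ring2 below 0.05 N) or (horizontal distance between ring3 and scale below 0.01 m and height (world z) of ring3 between 0.07 and 0.122 m and angle between ring3's own z axis and vertical below 0.08 rad and contact force between the fingers and ring3 below 0.05 N) or (horizontal distance between ring4 and scale below 0.01 m and height (world z) of ring4 between 0.07 and 0.122 m and angle between ring4's own z axis and vertical below 0.08 rad and contact force between the fingers and ring4 below 0.05 N)) and value of joint needle below 2.55 rad and velocity of joint needle between -0.3 and 0.3 rad/s), for 0.3 s.
At the end, for the whole second after the job is handed in: the needle rests in the band (2.56 to 3.27 rad, 0.04 grace each side); every ring is at rest, either flat around the post (centre within 10 mm of the platform axis, underside below 122 mm, tilt under 0.08 rad) or in the tray (within 125 mm of its centre, underside below 20 mm) (value of joint needle between 2.52 and 3.31 rad and velocity of joint needle between -0.1 and 0.1 rad/s and ((horizontal distance between ring1 and scale below 0.01 m and height (world z) of ring1 between 0.07 and 0.122 m and angle between ring1's own z axis and vertical below 0.08 rad) or (horizontal distance between ring1 and tray below 0.125 m and height (world z) of ring1 below 0.02 m)) and ((horizontal distance between ring2 and scale below 0.01 m and height (world z) of ring2 between 0.07 and 0.122 m and angle between ring2's own z axis and vertical below 0.08 rad) or (horizontal distance between ring2 and tray below 0.125 m and height (world z) of ring2 below 0.02 m)) and ((horizontal distance between ring3 and scale below 0.01 m and height (world z) of ring3 between 0.07 and 0.122 m and angle between ring3's own z axis and vertical below 0.08 rad) or (horizontal distance between ring3 and tray below 0.125 m and height (world z) of ring3 below 0.02 m)) and ((horizontal distance between ring4 and scale below 0.01 m and height (world z) of ring4 between 0.07 and 0.122 m and angle between ring4's own z axis and vertical below 0.08 rad) or (horizontal distance between ring4 and tray below 0.125 m and height (world z) of ring4 below 0.02 m)) and linear speed of each of ring1, ring2, ring3, ring4 below 0.02 m/s); the robot touches nothing.
It fails at once if the needle is driven past the last tick of the dial (4.6 rad, 11.5 N on the scale) (value of joint needle above 4.6 rad).
It fails at once if a ring drops down the post (faster than 0.4 m/s while around it) ((horizontal distance between ring1 and scale below 0.01 m and height (world z) of ring1 below 0.138 m and linear speed of ring1 above 0.4 m/s) or (horizontal distance between ring2 and scale below 0.01 m and height (world z) of ring2 below 0.138 m and linear speed of ring2 above 0.4 m/s) or (horizontal distance between ring3 and scale below 0.01 m and height (world z) of ring3 below 0.138 m and linear speed of ring3 above 0.4 m/s) or (horizontal distance between ring4 and scale below 0.01 m and height (world z) of ring4 below 0.138 m and linear speed of ring4 above 0.4 m/s)).
It fails at once if the bowl or the mug is moved by more than 20 mm (distance of any of bowl, mug from where it was at the start of the episode above 0.02 m).
It fails at once if the robot touches the emergency-stop box (contact force between any of the arm, the fingers and estop above 0.5 N).
It also fails if it takes over 72 s, if anything falls off the work surface, if the arm or the gripper's body presses on something with over 40 N, if the wrist force passes 120 N, or if a joint passes its speed limit or range.

## Robot

A 7-joint arm with a two-finger parallel gripper is mounted at the origin on the work surface. World frame = base frame: x ahead of the robot, y to its left, z up, the work surface at z = 0. Lengths are in m, angles in degrees, forces in N, time in s.
With the tool pointing down it reaches from about 0.4 to 0.75 m from the base axis. Payload 19.5 kg.
Tool frame: the origin (TCP) lies on the front face of the gripper's body, between the roots of the fingers; the fingertips stand env.finger_overhang ahead of it and the grasp point (between the pads) lies 54 mm ahead of it (env.finger_overhang is the distance from the TCP to the fingertips, in m); z points along the fingers, y is the line along which they close (so a half turn about z gives the same grasp; the last joint's range is limited). The gripper opens to 85 mm and grips with 20 to 120 N. Pads are 22 mm wide; open, the fingers measure 114 mm over their backs; the gripper's body (76 mm by 85 mm) begins 54 mm behind the grasp point. The pads swing forward as they close: fully open they stand 13 mm farther back than shut.
Start: joints at [-74.066, 40.479, -1.581, 85.061, 1.261, 54.483, -4.326], TCP at [0.181, 0.546, 0.304] pointing down, gripper open.
Joint ranges: [-155.06, 155.06], [-18.47, 123.98], [-90, 86.84], [0, 140.48], [-83.41, 263.41], [0, 116], [-161.91, 161.91]. Speed limits (degrees/s): [108.29, 108.29, 147.25, 147.25, 172.46, 172.46, 172.46].

## Interface

Orientations are given as [roll, pitch, yaw] about the fixed x, y, z axes, in that order (R = Rz(yaw) Ry(pitch) Rx(roll)).
In Python, from workcell import env, eyes gives the robot as it stands.
- The arm moves only by the tool apply_moves, never from a script. Its argument "targets" is a list of rows, each a list of 6 numbers: the shift along the tool's x, y, z normalised to -1 to 1, where 1 is 0.5 m, then the turn, a rotation vector about the tool's x, y, z normalised to -1 to 1, where 1 is pi/4 rad. A call has 1 to 12 rows; each row is the pose to reach, as a shift and turn from the pose commanded when the call began, along the tool's axes at that moment; what a row does not reach only later rows make up. A row lasts 1/12 s, in which the tool goes at most 41.7 mm and 7.16 degrees, less where a joint would pass 70% of its speed; a pose out of reach is approached as far as the arm can. A call with a number of a shift or a turn outside -1 to 1 is refused whole. A call with a gripper value outside its range is refused whole. "grip" is the gripper's target within -1 to 1 (fully open at 1, half-way at 0, shut at -1), set as the call begins (left out, the last holds). The fingers move at their own pace and stop on an object; "squeeze" is the grip in N (left out, the last holds). Time passes only in rows, so rows that repeat a pose let the fingers close. It gives the time, the measured TCP pose, the force, the opening and the grip force at its end, in the units of the state.
- env.observe(): the state, without advancing time (a new reading comes with each control period).
- eyes.grab_frame(name): name is "scene" or "top"; returns the picture (384x512x3 uint8, red, green, blue); there is no depth.
- eyes.camera_model(name): a dict with "intrinsics" (3x3 intrinsics, pixels), "xyz" and "orientation" of the camera in the world. Camera axes: x right, y down, z forward; pixel columns grow to the right and rows downward; lengths in m; the calibration is good to about 2 mm. A picture is of the moment at which its call begins. camera_model takes no time and is no camera call.
- env.hand_in(): hands the job in; it is judged then, once.
The state is a dict: "time": time; "joint_positions": joint angles; "joint_vel": joint speeds; "effort": joint torques, N m; "position": TCP position; "orientation": TCP orientation; "force": force on the tool from outside, world axes, zero at the start; "moment": the same for the moment, N m; "gripper_width": finger opening in m; "grip_force": force on a finger pad.
Only numpy, scipy, OpenCV 4.12 (cv2) and the standard library are available. Lean on these libraries where they do the work, as an engineer would, in place of code of your own. Each camera call takes 0.05 s, during which the arm holds its last target. There are 200 camera calls.

## Working session

There is one attempt and no reset: what is moved stays moved. The work goes in short steps, Python scripts to look and compute and a tool call to move; the robot and the scene stay as the last step left them, time stands still between calls to the robot, and variables do not carry over. Pictures are saved under pics/ and viewed, at most 10 in all, crops included, and the job is handed in when it is done.

Besides the shell and the picture viewer there is one more tool, called after "Request:" by a JSON object that holds its "op" and its "data", one argument or row to a line. apply_moves: Moves the arm, as the interface text tells. Scaled input: -1 to 1 covers 0.5 m each way for a shift and pi/4 rad each way for a turn. Its arguments: {"type":"object","properties":{"targets":{"type":"array","items":{"type":"array","items":{"type":"number","minimum":-1,"maximum":1}}},"grip":{"type":"number"},"squeeze":{"type":"number"}},"required":["targets"]}

```bash
mkdir -p pics; ls; python3 - <<'E'
from workcell import env, eyes
import cv2
s=env.observe()
for k in s: print(k,s[k])
print(env.finger_overhang)
for n in("scene","top"):
    print(n,eyes.camera_model(n))
    cv2.imwrite(f"pics/{n}0.png",eyes.grab_frame(n)[:,:,::-1])
E
```

```text
pics
time 0.0
joint_positions [-74.06775274  40.51380803  -1.57961069  85.08263856   1.25999413
  54.48182797  -4.32551603]
joint_vel [ 0.02632472  0.19426544 -0.08571454 -0.05650982 -0.01866555  0.02293107
  0.16301744]
effort [ 2.02575279e-04 -8.83210301e+01  1.23462919e+00 -2.36161584e+01
  1.68705691e-02  6.60953490e-03  5.07131710e-05]
position [0.18071267 0.54568366 0.30343626]
orientation [-1.79939126e+02  3.25251162e-03  1.61676442e+02]
force [0.63260815 0.20944803 0.20011217]
moment [ 0.06399529 -0.00506125  0.00851129]
grip_force 0.0
gripper_width 0.0853072226730206
0.0726
scene {'intrinsics': array([[463.42096606,   0.        , 260.15610902],
       [  0.        , 463.42096606, 188.86519568],
       [  0.        ,   0.        ,   1.        ]]), 'xyz': array([1.04801693, 0.77462097, 0.67537619]), 'orientation': array([-123.38848779,    0.60696596,  146.24961148])}
top {'intrinsics': array([[479.39988233,   0.        , 258.20450597],
       [  0.        , 479.39988233, 191.24801775],
       [  0.        ,   0.        ,   1.        ]]), 'xyz': array([0.3779583 , 0.0554714 , 1.19801924]), 'orientation': array([-169.86128404,   -0.61343578,  -91.39293384])}
```

View pics/scene0.png

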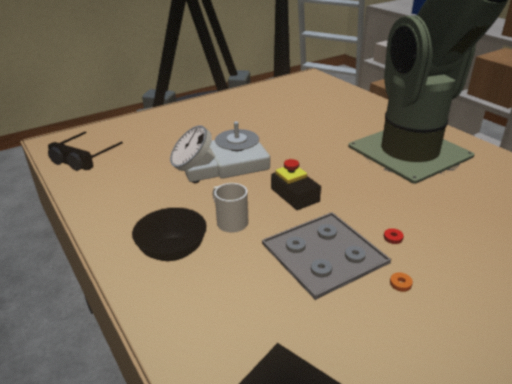

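View pics/top0.png

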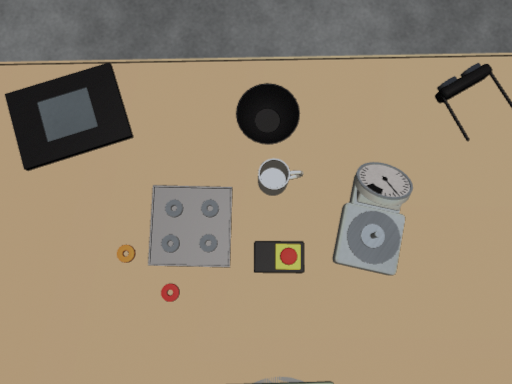

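The scene view shows the scale with its post at about (237,128), the dial at (190,147), the tray centred near (326,252), the mug at (231,207) and the e-stop at (295,185). In the top view the rings are at about (174,208), (210,208), (171,243) and (208,243), the platform at (373,236), the dial at (385,182), the e-stop at (279,257) and the mug at (274,178). The red and orange rings lie outside the tray and are decoys.

```bash
cat > h.py <<'E'
import numpy as np, cv2
from scipy.spatial.transform import Rotation as R
from workcell import env, eyes
def cam(n):
    m=eyes.camera_model(n); return m["intrinsics"],np.array(m["xyz"]),R.from_euler("xyz",m["orientation"],degrees=True).as_matrix()
def ray(n,uv):
    K,p,M=cam(n); return p,M@np.linalg.solve(K,[uv[0],uv[1],1.])
def onz(n,uv,z):
    p,d=ray(n,uv); return p+d*(z-p[2])/d[2]
def proj(n,P):
    K,p,M=cam(n); q=K@(M.T@(np.asarray(P)-p)); return q[:2]/q[2]
def tri(uva,uvb):
    (p,d),(q,e)=ray("scene",uva),ray("top",uvb)
    s=np.linalg.lstsq(np.c_[d,-e],q-p,rcond=None)[0]; a,b=p+s[0]*d,q+s[1]*e
    return (a+b)/2,np.linalg.norm(a-b)
E
python3 - <<'E'
from h import *
t=cv2.imread("pics/top0.png"); s=cv2.imread("pics/scene0.png")
g=cv2.cvtColor(t,cv2.COLOR_BGR2GRAY)
# rings: brightness/hue versus the tray
print(t[226,191],t[208,168],t[208,174],t[237,350],t[250,372])
hsv=cv2.cvtColor(t,cv2.COLOR_BGR2HSV)
m=((hsv[...,1]<70)&(g>60)).astype(np.uint8)[150:290,130:250]
c=max(cv2.findContours(m,0,2)[0],key=cv2.contourArea)
mm=cv2.moments(c); ctr=np.array([mm['m10'],mm['m01']])/mm['m00']+[130,150]
r=cv2.minAreaRect(c); print("tray",ctr,r,onz("top",ctr,.012))
for n,img,x,y in(("top",t,335,150),("scene",s,160,110)):
    pass
a=cv2.resize(t[155:275,330:420],None,fx=4.4,fy=4.4,interpolation=cv2.INTER_CUBIC)
b=cv2.resize(s[110:190,165:275],None,fx=3.6,fy=4.4*120/80*.55,interpolation=cv2.INTER_CUBIC)
b=cv2.resize(s[110:190,165:275],None,fx=3.6,fy=3.6,interpolation=cv2.INTER_CUBIC)
o=np.zeros((528,800,3),np.uint8); o[:528,:396]=a; o[:288,400:796]=b
rc=cv2.resize(t[190:260,150:230],None,fx=3,fy=3,interpolation=cv2.INTER_CUBIC); o[300:510,400:640]=rc
cv2.imwrite("pics/c1.png",o)
E
```

```text
[138 139 142] [118 112 107] [136 137 140] [117 112 107] [116 111 107]
tray [190.07228293 225.77310186] ((59.58610534667969, 75.50297546386719), (82.67501068115234, 81.8134536743164), 1.9749338626861572) [0.50659761 0.20850627 0.012     ]
```

View pics/c1.png

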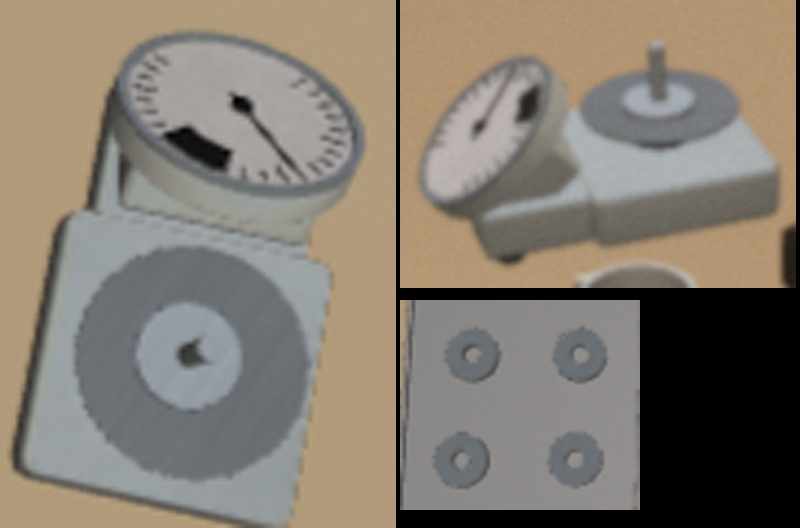

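The crop shows the foot's light disc around the post: at crop (188,355) in the top view, with the post tip at about (205,347). The needle points left of the band, so the start reading is low. The four rings are bluish against the tray, which makes a colour mask easy.

```bash
cat > meas.py <<'E'
from h import *
def rings(t):
    d=t[...,0].astype(int)-t[...,2]; m=((d>3)).astype(np.uint8); m[:,:145]=0;m[:,240:]=0;m[:180]=0;m[275:]=0
    out=[]
    for c in cv2.findContours(m,cv2.RETR_EXTERNAL,2)[0]:
        if cv2.contourArea(c)>100:
            k=np.zeros_like(m); cv2.drawContours(k,[c],-1,1,-1); M=cv2.moments(k,True)
            out.append((M['m10']/M['m00'],M['m01']/M['m00'],M['m00']))
    return out
E
python3 - <<'E'
from meas import *
t=cv2.imread("pics/top0.png"); s=cv2.imread("pics/scene0.png")
for r in rings(t): print("ring",np.round(r,1),onz("top",r[:2],.0155).round(4), "eqdia px",2*(r[2]/np.pi)**.5)
g=cv2.cvtColor(t,cv2.COLOR_BGR2GRAY).astype(int)
def ell(img,x0,x1,y0,y1,lo,hi,n,seed):
    g=cv2.cvtColor(img,cv2.COLOR_BGR2GRAY); m=np.zeros_like(g); m[y0:y1,x0:x1]=((g>=lo)&(g<=hi))[y0:y1,x0:x1]
    cs=[c for c in cv2.findContours(m,cv2.RETR_EXTERNAL,1)[0] if len(c)>20 and cv2.pointPolygonTest(cv2.convexHull(c),seed,False)>=0]
    if not cs: print(n,"none");return
    c=cv2.convexHull(max(cs,key=cv2.contourArea)); e=cv2.fitEllipse(c); print(n,np.round(e[0],2),np.round(e[1],1),round(e[2])); return e
print(g[236,344:404]); print(g[205:268,366])
cols=[s[y,237] for y in range(115,150)]; print([int(c.sum()/3) for c in cols]); print(s[135,225:250].sum(1)//3)
pl=ell(t,340,405,205,268,0,135,"plat top",(372,237))
ft=ell(t,355,392,220,252,140,255,"foot top",(372,237))
E
```

```text
ring [169.8 243.  234. ] [0.4651 0.2578 0.0155] eqdia px 17.26088217525478
ring [207.8 242.5 232. ] [0.464  0.1647 0.0155] eqdia px 17.186959427966244
ring [209.2 207.7 223. ] [0.5502 0.1605 0.0155] eqdia px 16.85029431422316
ring [173.4 207.7 226. ] [0.5523 0.2495 0.0155] eqdia px 16.96325844612841
[161 160 149 114 112 113 112 111 111 112 112 113 113 111 112 109 116 147
 154 153 153 154 155 155 154 144 108  62  63  63  64  76 116 146 150 151
 155 158 157 155 142 111 111 110 110 108 108 108 111 111 112 112 111 111
 110 116 137 150 144 158]
[157 152 160 158 159 153 126 109 109 109 108 109 109 111 111 112 112 111
 110 104 110 155 156 154 155 156 154 153 154 154 154 155 155 155 154 155
 153 152 152 148 127 103 111 110 110 111 113 112 114 112 113 114 113 112
 112 113 116 129 152 159 159 158 157]
[147, 147, 148, 145, 146, 149, 156, 152, 131, 109, 101, 101, 102, 99, 100, 98, 95, 101, 100, 102, 102, 97, 113, 146, 164, 169, 161, 134, 115, 118, 122, 124, 121, 117, 96]
[121 124 136 150 166 169 171 170 159 134 105 100 102 113 141 165 172 170
 168 163 153 136 124 123 123]
plat top [373.22 237.31] [51.8 54.8] 137
foot top [372.53 235.44] [22.4 23.8] 148
```

```bash
python3 - <<'E'
from meas import *
t=cv2.imread("pics/top0.png"); s=cv2.imread("pics/scene0.png")
pt,ft=(373.2,237.0),(372.53,235.44)
for z in(.078,.08,.085): print("plat",z,onz("top",pt,z).round(4))
for z in(.090,.0925): print("foot",z,onz("top",ft,z).round(4))
for a in((236.3,121.5),(236.3,122.5)):print("tip",tri(a,(376.6,233.9)))
# scene ellipses
g=cv2.cvtColor(s,cv2.COLOR_BGR2GRAY)
print("row137..", [int(x) for x in g[137,205:262]])
for lo,hi,n in((0,135,"plat"),):
    m=np.zeros_like(g); m[125:155,212:262]=((g<=132))[125:155,212:262]
    c=max(cv2.findContours(m,0,1)[0],key=len); c=cv2.convexHull(c[c[:,0,1]>=128]); e=cv2.fitEllipse(c); print("scene plat",e)
    m[:]=0; m[129:146,225:250]=(g>135)[129:146,225:250]
    c=cv2.convexHull(np.vstack(cv2.findContours(m,0,1)[0])); f=cv2.fitEllipse(c); print("scene foot",f)
print("plat3d",tri(e[0],pt)); print("foot3d",tri(f[0],ft))
# expected post tip from foot
F=onz("top",ft,.0915); T=F+[0,0,.046]; print("exp tip px",proj("top",T),proj("scene",T),"foot",proj("scene",F))
E
```

```text
plat 0.078 [ 0.4632 -0.2277  0.078 ]
plat 0.08 [ 0.463  -0.2272  0.08  ]
plat 0.085 [ 0.4626 -0.226   0.085 ]
foot 0.09 [ 0.4659 -0.2234  0.09  ]
foot 0.0925 [ 0.4657 -0.2228  0.0925]
tip (array([ 0.46613374, -0.22164242,  0.13599484]), np.float64(0.0016988413452200363))
tip (array([ 0.46618126, -0.22229774,  0.13284079]), np.float64(0.0011726365745803892))
row137.. [115, 127, 144, 147, 145, 148, 152, 153, 153, 149, 140, 129, 121, 120, 123, 120, 120, 119, 122, 122, 123, 134, 155, 169, 173, 170, 171, 170, 163, 148, 124, 112, 113, 124, 150, 166, 171, 172, 172, 171, 165, 145, 123, 121, 120, 122, 122, 123, 123, 123, 121, 125, 123, 132, 141, 153, 154]
scene plat ((236.42022705078125, 139.41107177734375), (22.36292839050293, 42.20424270629883), 88.35420227050781)
scene foot ((236.76856994628906, 131.12049865722656), (21.280513763427734, 24.986543655395508), 67.20679473876953)
plat3d (array([ 0.46402131, -0.22840806,  0.0780257 ]), np.float64(0.002125077391801582))
foot3d (array([ 0.46588794, -0.22007904,  0.10745228]), np.float64(0.003418104872371886))
exp tip px [377.61967914 233.67149306] [236.43479046 120.84742101] foot [237.07811269 136.04512319]
```

Estimated post position is about (0.466, -0.223), 5 mm from the platform axis at (0.463, -0.2275), which fits the 3 to 6 mm given. First move: go above the ring at (0.5535, 0.250), turn to yaw 180 and part-close the gripper.

Request:
{"op": "apply_moves", "data": {
  "targets": [
    [-0.894,-0.3265,0.2,0,0,-0.407],
    [-0.894,-0.3265,0.2668,0,0,-0.407],
    [-0.894,-0.3265,0.2668,0,0,-0.407],
    [-0.894,-0.3265,0.2668,0,0,-0.407],
    [-0.894,-0.3265,0.2668,0,0,-0.407],
    [-0.894,-0.3265,0.2668,0,0,-0.407],
    [-0.894,-0.3265,0.2668,0,0,-0.407],
    [-0.894,-0.3265,0.2668,0,0,-0.407],
    [-0.894,-0.3265,0.2668,0,0,-0.407],
    [-0.894,-0.3265,0.2668,0,0,-0.407],
    [-0.894,-0.3265,0.2668,0,0,-0.407],
    [-0.894,-0.3265,0.2668,0,0,-0.407]
  ],
  "grip": 0.3,
  "squeeze": 40
}}

```text
time: 1.1
position: [0.5555, 0.2478, 0.1694]
orientation: [-179.9, -0.0, 179.9]
force: [0.2, 1.1, 1.2]
gripper_width: 0.0555
grip_force: 0.0
```

Request:
{"op": "apply_moves", "data": {
  "targets": [
    [0,0,0.07,0,0,0],
    [0,0,0.13,0,0,0],
    [0,0,0.16,0,0,0],
    [0,0,0.18,0,0,0],
    [0,0,0.18,0,0,0],
    [0,0,0.18,0,0,0]
  ]
}}

```text
time: 1.6
position: [0.5538, 0.2505, 0.0809]
orientation: [-180.0, 0.0, -180.0]
force: [0.7, -0.8, 0.3]
gripper_width: 0.0556
grip_force: 0.0
```

```bash
python3 - <<'E'
from meas import *
s=env.observe(); print(s['position'],s['force'],s['moment'],s['gripper_width'],env.finger_overhang)
cv2.imwrite("pics/s1.png",eyes.grab_frame("scene")[:,:,::-1])
t=eyes.grab_frame("top")[:,:,::-1]; a=cv2.imread("pics/s1.png")
o=np.hstack([cv2.resize(t[170:280,130:250],(400,366)),cv2.resize(a[200:310,250:400],(400,293)) if 0 else cv2.resize(a[190:300,260:380],(400,366))]); cv2.imwrite("pics/c2.png",o)
E
```

```text
[0.55384274 0.25048106 0.08092288] [ 0.74327241 -0.77664572  0.2625188 ] [ 0.00521585 -0.01198113 -0.01566252] 0.05561559083373474 0.0726
```

View pics/c2.png

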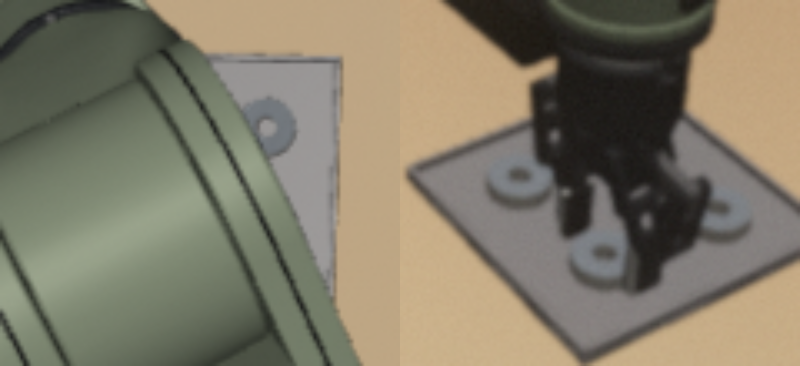

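The fingers straddle the ring at crop (605,255) in the scene view, with tips near (575,232) and (640,288). I'll close on it.

Request:
{"op": "apply_moves", "data": {
  "targets": [
    [0,0,0.002,0,0,0],
    [0,0,0.002,0,0,0],
    [0,0,0.002,0,0,0],
    [0,0,0.002,0,0,0],
    [0,0,0.002,0,0,0],
    [0,0,0.002,0,0,0]
  ],
  "grip": -1,
  "squeeze": 50
}}

```text
time: 2.2
position: [0.5543, 0.2505, 0.0812]
orientation: [180.0, 0.1, 180.0]
force: [-3.8, -2.1, 17.1]
gripper_width: 0.0412
grip_force: 48.1
```

```bash
python3 - <<'E'
from meas import *
s=cv2.imread("pics/scene0.png"); d=s[...,0].astype(int)-s[...,2]; m=(d>0).astype(np.uint8)
m[:222]=0;m[285:]=0;m[:,:270]=0;m[:,375:]=0
for c in cv2.findContours(m,0,2)[0]:
    if cv2.contourArea(c)>60:
        (x,y),_,_=cv2.fitEllipse(c); print((x,y),cv2.contourArea(c),onz("scene",(x,y),.0105).round(4))
for P in [(.5538,.2504,.0105),(.4651,.2565,.0105),(.4625,.165,.0105),(.5505,.161,.0105)]: print(proj("scene",P).round(1))
E
```

```text
(321.0976257324219, 265.721435546875) 210.0 [0.5505 0.2454 0.0105]
(354.94482421875, 251.830322265625) 180.5 [0.4624 0.2531 0.0105]
(295.45623779296875, 242.22804260253906) 165.0 [0.5484 0.1551 0.0105]
(326.67529296875, 229.46929931640625) 145.5 [0.4619 0.1596 0.0105]
[321.4 267.7]
[355.1 253.2]
[328.  230.8]
[296.3 244. ]
```

Request:
{"op": "apply_moves", "data": {
  "targets": [
    [0,0,-0.01,0,0,0],
    [0,0,-0.05,0,0,0],
    [0,0,-0.1,0,0,0],
    [0,0,-0.17,0,0,0],
    [0,0,-0.25,0,0,0],
    [0,0,-0.3,0,0,0],
    [0,0,-0.3,0,0,0],
    [0,0,-0.3,0,0,0]
  ]
}}

```text
time: 2.87
position: [0.554, 0.2504, 0.2312]
orientation: [179.9, 0.1, 180.0]
force: [-0.3, 0.3, -1.0]
gripper_width: 0.0408
grip_force: 50.9
```

```bash
python3 - <<'E'
from meas import *
s=env.observe(); print(s['position'],s['force'],s['moment'],s['gripper_width'],s['grip_force'])
a=eyes.grab_frame("scene")[:,:,::-1]
u=proj("scene",s['position']-[0,0,.07]); print(u); x,y=u.astype(int)
cv2.imwrite("pics/c3.png",cv2.resize(a[y-45:y+45,x-60:x+60],(800,600),interpolation=cv2.INTER_CUBIC))
E
```

```text
[0.5540342  0.25041578 0.23117714] [-0.259801    0.28843491 -0.99148085] [0.00463448 0.04028085 0.01249475] 0.04079504773153118 50.85731087252498
[326.29927144 208.64684202]
```

View pics/c3.png

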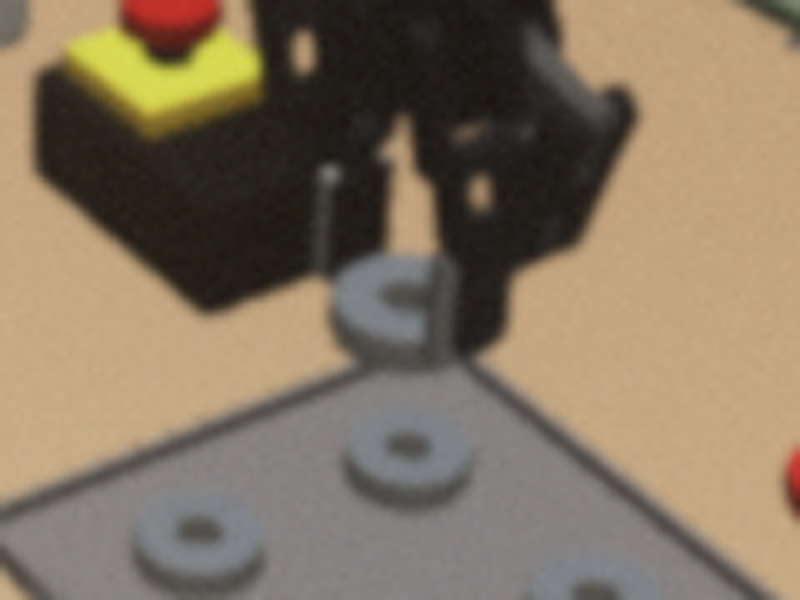

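The ring is held, level to the eye, at crop (405,310), with the finger tips about flush with its underside. Next I measure its offset in the grip and read the needle.

```bash
cat >> meas.py <<'E'
AX=np.array([.463,-.2275,0])
def dial(img,n="top",yaw=None,verbose=False):
    g=cv2.cvtColor(img,cv2.COLOR_BGR2GRAY).astype(float)
    x=np.array([np.cos(yaw),np.sin(yaw),0]); y=np.array([-x[1],x[0],0]); t=-x*np.cos(np.radians(40))+[0,0,np.sin(np.radians(40))]
    c=AX+.137*x+[0,0,.086]
    if verbose: print("dial c px",proj(n,c))
    A=np.arange(0,5.2,.02)
    def prof(rs): 
        P=[[proj(n,c+r*(np.cos(a-2.4)*t+np.sin(a-2.4)*y)) for r in rs] for a in A]
        P=np.array(P,np.float32); return cv2.remap(g.astype(np.float32),P[...,0],P[...,1],1).mean(1)
    i=prof(np.arange(.012,.034,.002)); o=prof(np.arange(.046,.05,.002))
    k=i.argmin(); w=np.clip(np.median(i)-i-12,0,None)*(abs(A-A[k])<.3); b=A[o<80]
    return (A*w).sum()/w.sum(), i.min(), (b.min(),b.max()) if len(b) else None
E
python3 - <<'E'
from meas import *
t=cv2.imread("pics/top0.png"); s=cv2.imread("pics/scene0.png")
# scale yaw from housing edges via dial: hub seen at top px (384.6,178.6)
hub=onz("top",(330+241/4.4,155+103/4.4),.088); print(hub); v=hub-AX; yaw=np.arctan2(v[1],v[0]); print("yaw",np.degrees(yaw),"dist",np.hypot(v[0],v[1]))
for n,i in(("top",t),("scene",s)): print(n,dial(i,n,yaw,True))
p=env.observe()['position']; print("held ring rel TCP (scene)",onz("scene",(326.75,209.5),p[2]-.0705)-p)
E
```

```text
[ 0.600309  -0.2619544  0.088    ]
yaw -14.08616721861536 dist 0.1415657649421941
dial c px [384.21031676 180.4176891 ]Traceback (most recent call last):
  File "<stdin>", line 5, in <module>
  File "meas.py", line 20, in dial
    i=prof(np.arange(.012,.034,.002)); o=prof(np.arange(.046,.05,.002))
                                         ~~~~^^^^^^^^^^^^^^^^^^^^^^^^^^
  File "meas.py", line 18, in prof
    P=[[proj(n,c+r*(np.cos(a-2.4)*t+np.sin(a-2.4)*y)) for r in rs] for a in A]
        ~~~~^^^^^^^^^^^^^^^^^^^^^^^^^^^^^^^^^^^^^^^^^
  File "h.py", line 11, in proj
    K,p,M=cam(n); q=K@(M.T@(np.asarray(P)-p)); return q[:2]/q[2]
          ~~~^^^
  File "h.py", line 5, in cam
    m=eyes.camera_model(n); return m["intrinsics"],np.array(m["xyz"]),R.from_euler("xyz",m["orientation"],degrees=True).as_matrix()
ValueError: time passes only in moves, steps and waits
```

```bash
sed -i 's/^def cam(n):/import functools\n@functools.lru_cache\ndef cam(n):/' h.py
python3 - <<'E'
from meas import *
import meas
t=cv2.imread("pics/top0.png"); s=cv2.imread("pics/scene0.png")
for d in(0,.002,.004):
  meas.AX=np.array([.463+d,-.2275,0])
  for n,i in(("top",t),("scene",s)): print(n,dial(i,n,np.radians(-13.5),True))
p=env.observe()['position']; print("held ring rel TCP (scene)",onz("scene",(326.75,209.5),p[2]-.0705)-p)
E
```

```text
dial c px [383.6292194  180.29211704]
top (np.float64(1.587440183349294), np.float32(100.9367), (np.float64(2.58), np.float64(3.3000000000000003)))
dial c px [188.91841616 145.41866424]
scene (np.float64(0.4904946057830423), np.float32(119.901276), (np.float64(2.56), np.float64(3.2)))
dial c px [383.57000282 179.46630552]
top (np.float64(1.6679152473972452), np.float32(93.154915), (np.float64(2.56), np.float64(3.2600000000000002)))
dial c px [188.25072164 145.61857635]
scene (np.float64(0.5853908629532713), np.float32(131.37358), (np.float64(2.58), np.float64(3.22)))
dial c px [383.51082281 178.64100392]
top (np.float64(1.752241678993841), np.float32(88.32458), (np.float64(1.82), np.float64(3.2)))
dial c px [187.58204723 145.81878185]
scene (np.float64(1.5684900397225763), np.float32(135.788), (np.float64(2.6), np.float64(3.2)))
held ring rel TCP (scene) [-0.0003628   0.00088684 -0.0705    ]
```

The needle starts at about 1.65, so two rings should reach the band. Post tip is at z of about 0.137 and the ring is about centred in the grip. I'll move over the post at the present height.

Request:
{"op": "apply_moves", "data": {
  "targets": [
    [0.0146,-0.079,0,0,0,0],
    [0.029,-0.158,0,0,0,0],
    [0.044,-0.237,0,0,0,0],
    [0.058,-0.315,0,0,0,0],
    [0.073,-0.394,0,0,0,0],
    [0.087,-0.473,0,0,0,0],
    [0.102,-0.552,0,0,0,0],
    [0.116,-0.631,0,0,0,0],
    [0.131,-0.71,0,0,0,0],
    [0.146,-0.788,0,0,0,0],
    [0.16,-0.867,0,0,0,0],
    [0.1746,-0.946,0,0,0,0]
  ]
}}

```text
time: 3.92
position: [0.4653, -0.2244, 0.2287]
orientation: [180.0, -0.1, 180.0]
force: [0.7, -0.0, -0.9]
gripper_width: 0.0412
grip_force: 50.9
```

Request:
{"op": "apply_moves", "data": {
  "targets": [
    [0,0,0.008,0,0,0],
    [0,0,0.012,0,0,0],
    [0,0,0.014,0,0,0],
    [0,0,0.014,0,0,0],
    [0,0,0.014,0,0,0]
  ]
}}

```text
time: 4.33
position: [0.4667, -0.2215, 0.2224]
orientation: [180.0, -0.0, -179.9]
force: [-0.6, -0.4, -0.7]
gripper_width: 0.041
grip_force: 51.0
```

```bash
python3 - <<'E'
from meas import *
s=env.observe(); print(s['position'],s['force'],s['moment'],s['gripper_width'],s['time'])
a=eyes.grab_frame("scene")[:,:,::-1]; b=eyes.grab_frame("top")[:,:,::-1]
o=np.hstack([cv2.resize(a[95:155,205:275],(420,360),interpolation=cv2.INTER_CUBIC),cv2.resize(b[160:240,340:420],(360,360))])
cv2.imwrite("pics/c4.png",o)
E
```

```text
[ 0.46674836 -0.22146732  0.22241861] [-0.64068228 -0.37617875 -0.67396614] [0.02872078 0.03076848 0.03962101] 0.04104694156564664 4.3333
```

View pics/c4.png

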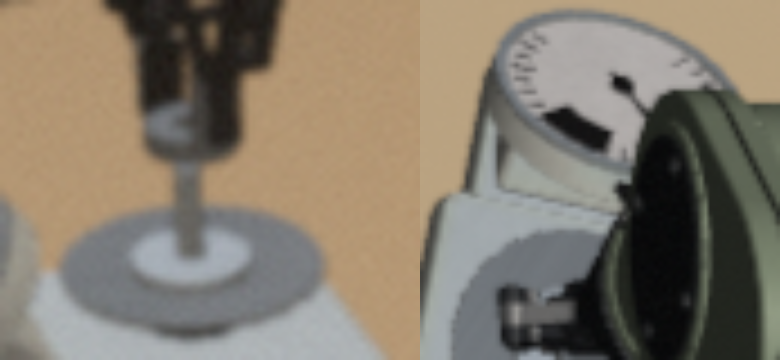

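The ring hangs just above the post. In the scene crop the ring is at x 193 and the post at 188, about 1.5 mm out towards +y. I'll shift slightly and lower to light contact.

Request:
{"op": "apply_moves", "data": {
  "targets": [
    [0,-0.002,0.005,0,0,0],
    [0,-0.002,0.01,0,0,0],
    [0,-0.002,0.014,0,0,0],
    [0,-0.002,0.018,0,0,0],
    [0,-0.002,0.022,0,0,0],
    [0,-0.002,0.022,0,0,0],
    [0,-0.002,0.022,0,0,0]
  ]
}}

```text
time: 5.02
position: [0.4664, -0.2237, 0.2114]
orientation: [-180.0, -0.0, 180.0]
force: [0.8, 1.5, -0.0]
gripper_width: 0.0409
grip_force: 51.1
```

```bash
cat > st.py <<'E'
from meas import *
import meas; meas.AX=np.array([.465,-.2275,0])
s=env.observe(); print(s['time'],s['position'].round(4),s['force'].round(2),s['moment'].round(3))
t=eyes.grab_frame("top")[:,:,::-1]; print("needle",dial(t,"top",np.radians(-13.5)))
E
python3 st.py
```

```text
5.0167 [ 0.4664 -0.2237  0.2114] [ 0.82  1.52 -0.03] [0.045 0.141 0.039]
needle (np.float64(2.1773385420695037), np.float32(91.13193), (np.float64(0.66), np.float64(3.2600000000000002)))
```

Light contact: the needle is up by about 0.5 rad. The side force points to +x/+y, so I'll try there first.

Request:
{"op": "apply_moves", "data": {
  "targets": [
    [-0.001,0.001,0.002,0,0,0],
    [-0.001,0.002,0.002,0,0,0],
    [-0.001,0.002,0.002,0,0,0],
    [-0.001,0.002,0.002,0,0,0]
  ]
}}

```text
time: 5.4
position: [0.467, -0.2228, 0.2106]
orientation: [-180.0, 0.0, 180.0]
force: [1.2, -3.2, -1.4]
gripper_width: 0.0409
grip_force: 51.1
```

```bash
python3 st.py
```

```text
5.4 [ 0.467  -0.2228  0.2106] [ 1.22 -3.23 -1.4 ] [-0.624 -0.354  0.036]
needle (np.float64(1.7851279788447942), np.float32(61.40483), (np.float64(0.66), np.float64(3.2600000000000002)))
```

Captured: the load dropped and side force has appeared. I'll ease back half that step and go down 30 mm.

Request:
{"op": "apply_moves", "data": {
  "targets": [
    [-0.0005,-0.0012,0.004,0,0,0],
    [-0.0005,-0.0012,0.01,0,0,0],
    [-0.0005,-0.0012,0.02,0,0,0],
    [-0.0005,-0.0012,0.03,0,0,0],
    [-0.0005,-0.0012,0.04,0,0,0],
    [-0.0005,-0.0012,0.05,0,0,0],
    [-0.0005,-0.0012,0.06,0,0,0],
    [-0.0005,-0.0012,0.06,0,0,0]
  ]
}}

```text
time: 6.12
position: [0.4671, -0.2233, 0.1796]
orientation: [180.0, -0.0, 180.0]
force: [2.8, -1.0, -0.2]
gripper_width: 0.0411
grip_force: 51.0
```

```bash
python3 st.py
```

```text
6.1167 [ 0.4671 -0.2233  0.1796] [ 2.78 -0.96 -0.16] [-0.318 -0.56   0.014]
needle (np.float64(2.000525606951644), np.float32(63.742275), (np.float64(1.44), np.float64(3.2600000000000002)))
```

Request:
{"op": "apply_moves", "data": {
  "targets": [
    [-0.0014,-0.0005,0.004,0,0,0],
    [-0.0014,-0.0005,0.01,0,0,0],
    [-0.0014,-0.0005,0.016,0,0,0],
    [-0.0014,-0.0005,0.02,0,0,0],
    [-0.0014,-0.0005,0.022,0,0,0],
    [-0.0014,-0.0005,0.022,0,0,0]
  ]
}}

```text
time: 6.67
position: [0.4677, -0.2235, 0.1693]
orientation: [180.0, -0.0, 180.0]
force: [-0.7, 0.2, -2.1]
gripper_width: 0.0413
grip_force: 51.0
```

```bash
python3 st.py
```

```text
6.6667 [ 0.4677 -0.2235  0.1693] [-0.73  0.22 -2.11] [ 0.047 -0.032  0.007]
needle (np.float64(1.679200303482939), np.float32(81.20783), (np.float64(1.58), np.float64(3.2600000000000002)))
```

Request:
{"op": "apply_moves", "data": {
  "targets": [
    [0,0,0.003,0,0,0],
    [0,0,0.006,0,0,0],
    [0,0,0.008,0,0,0],
    [0,0,0.008,0,0,0]
  ]
}}

```text
time: 7.05
position: [0.4679, -0.2235, 0.1654]
orientation: [-180.0, -0.0, 180.0]
force: [0.7, -0.4, 0.5]
gripper_width: 0.0413
grip_force: 51.1
```

```bash
python3 st.py
```

```text
7.05 [ 0.4679 -0.2235  0.1654] [ 0.69 -0.43  0.52] [-0.059 -0.176 -0.021]
needle (np.float64(2.2352021308475103), np.float32(80.48562), (np.float64(1.6400000000000001), np.float64(3.2600000000000002)))
```

Seated, with about one ring weight on the scale. Releasing.

Request:
{"op": "apply_moves", "data": {
  "targets": [
    [0,0,0,0,0,0],
    [0,0,0,0,0,0],
    [0,0,0,0,0,0],
    [0,0,0,0,0,0],
    [0,0,0,0,0,0],
    [0,0,0,0,0,0]
  ],
  "grip": 0.3
}}

```text
time: 7.6
position: [0.4678, -0.2236, 0.1656]
orientation: [-180.0, -0.0, 180.0]
force: [-0.1, 0.9, -0.4]
gripper_width: 0.0556
grip_force: 0.0
```

```bash
python3 st.py
```

```text
7.6 [ 0.4678 -0.2236  0.1656] [-0.11  0.86 -0.38] [-0.022 -0.     0.019]
needle (np.float64(2.1998151394573977), np.float32(77.67542), (np.float64(1.6400000000000001), np.float64(3.2600000000000002)))
```

First ring rests at about 2.20. I'll lift off and fetch the ring at (0.5505, 0.161).

Request:
{"op": "apply_moves", "data": {
  "targets": [
    [0,0,-0.02,0,0,0],
    [0,0,-0.06,0,0,0],
    [0,0,-0.1,0,0,0],
    [0,0,-0.13,0,0,0],
    [0,0,-0.13,0,0,0],
    [0,0,-0.13,0,0,0]
  ]
}}

```text
time: 8.15
position: [0.4679, -0.2237, 0.2315]
orientation: [-180.0, 0.1, 180.0]
force: [0.4, -0.4, -0.8]
gripper_width: 0.0558
grip_force: 0.0
```

Request:
{"op": "apply_moves", "data": {
  "targets": [
    [-0.0166,0.077,0,0,0,0],
    [-0.033,0.154,0,0,0,0],
    [-0.05,0.231,0,0,0,0],
    [-0.066,0.308,0,0,0,0],
    [-0.083,0.385,0,0,0,0],
    [-0.099,0.462,0,0,0,0],
    [-0.116,0.539,0,0,0,0],
    [-0.133,0.616,0,0,0,0],
    [-0.149,0.693,0,0,0,0],
    [-0.1656,0.769,0,0,0,0],
    [-0.1656,0.769,0,0,0,0],
    [-0.1656,0.769,0,0,0,0]
  ]
}}

```text
time: 9.15
position: [0.5502, 0.1631, 0.2297]
orientation: [180.0, -0.1, -179.8]
force: [-0.2, -2.2, -0.7]
gripper_width: 0.0552
grip_force: 0.0
```

```bash
python3 - <<'E'
from meas import *
import meas; meas.AX=np.array([.465,-.2275,0])
s=env.observe(); print(s['position'],s['force'],s['gripper_width'])
t=eyes.grab_frame("top")[:,:,::-1]; print("needle",dial(t,"top",np.radians(-13.5)))
cv2.imwrite("pics/t5.png",t)
a=eyes.grab_frame("scene")[:,:,::-1]
o=np.hstack([cv2.resize(t[150:275,330:420],(360,500)),cv2.resize(a[180:300,260:370],(440,500))]); cv2.imwrite("pics/c5.png",o)
E
```

```text
[0.55019476 0.16308224 0.22968075] [-0.20529622 -2.19120426 -0.67660773] 0.055199107011556885
needle (np.float64(2.246090290653156), np.float32(99.89817), (np.float64(2.56), np.float64(3.24)))
```

View pics/c5.png

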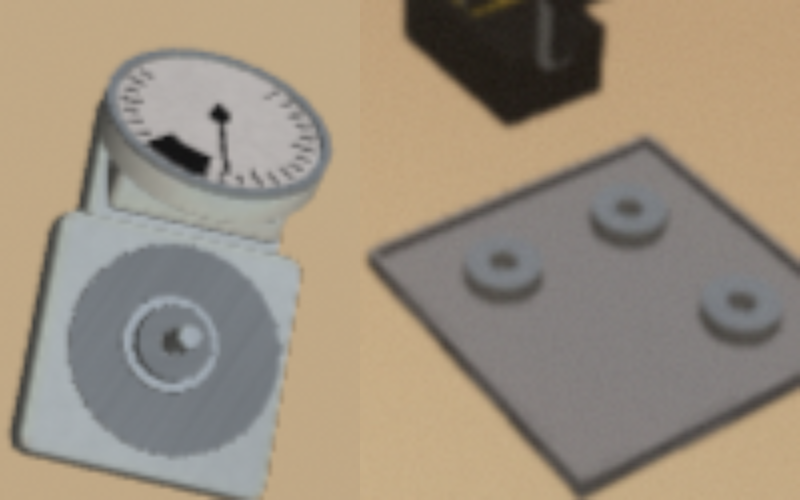

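The first ring lies flat on the foot around the post at crop (172,343), with the needle just short of the band, and three rings remain in the tray. Now down onto the next ring.

Request:
{"op": "apply_moves", "data": {
  "targets": [
    [0,0,0.06,0,0,0],
    [0,0,0.13,0,0,0],
    [0,0,0.2,0,0,0],
    [0,0,0.26,0,0,0],
    [0,0,0.285,0,0,0],
    [0,0,0.294,0,0,0],
    [0,0,0.294,0,0,0],
    [0,0,0.294,0,0,0]
  ]
}}

```text
time: 9.92
position: [0.5513, 0.1608, 0.0849]
orientation: [180.0, 0.1, 180.0]
force: [-0.0, -0.3, 0.4]
gripper_width: 0.0553
grip_force: 0.0
```

Request:
{"op": "apply_moves", "data": {
  "targets": [
    [0,0,0,0,0,0],
    [0,0,0,0,0,0],
    [0,0,0,0,0,0],
    [0,0,0,0,0,0],
    [0,0,0,0,0,0]
  ],
  "grip": -1,
  "squeeze": 50
}}

```text
time: 10.33
position: [0.5514, 0.161, 0.0856]
orientation: [180.0, 0.1, 180.0]
force: [-3.2, -2.0, 18.6]
gripper_width: 0.0396
grip_force: 48.0
```

Request:
{"op": "apply_moves", "data": {
  "targets": [
    [0,0,-0.02,0,0,0],
    [0,0,-0.08,0,0,0],
    [0,0,-0.15,0,0,0],
    [0,0,-0.22,0,0,0],
    [0,0,-0.29,0,0,0],
    [0,0,-0.294,0,0,0],
    [0,0,-0.294,0,0,0],
    [0,0,-0.294,0,0,0]
  ]
}}

```text
time: 11.0
position: [0.5505, 0.1608, 0.2308]
orientation: [-180.0, 0.0, 180.0]
force: [-0.3, 0.2, -1.6]
gripper_width: 0.0397
grip_force: 50.7
```

```bash
python3 - <<'E'
from meas import *
s=env.observe(); print(s['position'],s['force'],s['gripper_width'])
a=eyes.grab_frame("scene")[:,:,::-1]
u=proj("scene",s['position']-[0,0,.07]); print(u); x,y=u.astype(int)
cv2.imwrite("pics/c6.png",cv2.resize(a[y-30:y+30,x-40:x+40],(800,600),interpolation=cv2.INTER_CUBIC))
E
```

```text
[0.55054064 0.16081044 0.23075545] [-0.28116085  0.21582293 -1.59370365] 0.03971305643134878
[298.6553003  186.92341894]
```

View pics/c6.png

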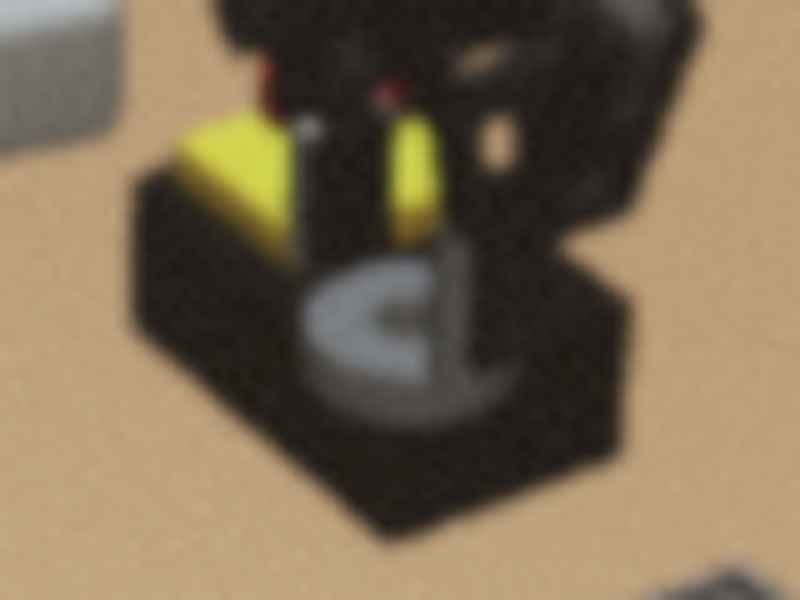

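The second ring is held level at crop (405,335), tips a few mm above its underside. Back to the post, retracing the same commanded shift.

Request:
{"op": "apply_moves", "data": {
  "targets": [
    [0.0166,-0.077,0,0,0,0],
    [0.033,-0.154,0,0,0,0],
    [0.05,-0.231,0,0,0,0],
    [0.066,-0.308,0,0,0,0],
    [0.083,-0.385,0,0,0,0],
    [0.099,-0.462,0,0,0,0],
    [0.116,-0.539,0,0,0,0],
    [0.133,-0.616,0,0,0,0],
    [0.149,-0.693,0,0,0,0],
    [0.1656,-0.769,0,0,0,0],
    [0.1656,-0.769,0,0,0,0],
    [0.1656,-0.769,0,0,0,0]
  ]
}}

```text
time: 12.05
position: [0.4668, -0.2252, 0.2295]
orientation: [180.0, -0.1, 179.8]
force: [0.5, 1.7, -1.7]
gripper_width: 0.0397
grip_force: 50.8
```

```bash
python3 - <<'E'
from meas import *
s=env.observe(); print(s['position'].round(4),s['force'])
print("held ring rel TCP 2",onz("scene",(298.5,189.5),.2308-.0745)-[.5505,.1608,0])
E
python3 st.py
```

```text
[ 0.4668 -0.2252  0.2295] [ 0.48792713  1.68156411 -1.71178603]
held ring rel TCP 2 [0.00184575 0.00208625 0.1563    ]
12.05 [ 0.4668 -0.2252  0.2295] [ 0.49  1.68 -1.71] [ 0.038 -0.02   0.007]
needle (np.float64(2.247899407619877), np.float32(95.528145), (np.float64(0.42), np.float64(3.2600000000000002)))
```

Request:
{"op": "apply_moves", "data": {
  "targets": [
    [0,0,0.01,0,0,0],
    [0,0,0.018,0,0,0],
    [0,0,0.024,0,0,0],
    [0,0,0.029,0,0,0],
    [0,0,0.033,0,0,0],
    [0,0,0.033,0,0,0]
  ]
}}

```text
time: 12.6
position: [0.4678, -0.2232, 0.2136]
orientation: [180.0, -0.0, -180.0]
force: [0.9, -0.6, -0.7]
gripper_width: 0.0396
grip_force: 50.8
```

```bash
python3 st.py
```

```text
12.6 [ 0.4678 -0.2232  0.2136] [ 0.92 -0.61 -0.72] [-0.018  0.055 -0.009]
needle (np.float64(1.2984712918031431), np.float32(81.4438), (np.float64(0.58), np.float64(3.2600000000000002)))
```

Request:
{"op": "apply_moves", "data": {
  "targets": [
    [0,0,0.002,0,0,0],
    [0,0,0.004,0,0,0],
    [0,0,0.004,0,0,0],
    [0,0,0.004,0,0,0]
  ]
}}

```text
time: 12.98
position: [0.4678, -0.2235, 0.212]
orientation: [-180.0, -0.0, 180.0]
force: [0.7, 0.2, -1.9]
gripper_width: 0.0395
grip_force: 50.8
```

```bash
sed -i 's/A=np.arange(0,5.2,.02)/A=np.arange(2.0,4.8,.02)/' meas.py; python3 st.py
```

```text
12.9833 [ 0.4678 -0.2235  0.212 ] [ 0.67  0.16 -1.87] [ 0.003  0.009 -0.009]
needle (np.float64(2.209218565702831), np.float32(95.94114), (np.float64(2.0), np.float64(3.260000000000001)))
```

Request:
{"op": "apply_moves", "data": {
  "targets": [
    [0,0,0.003,0,0,0],
    [0,0,0.006,0,0,0],
    [0,0,0.006,0,0,0],
    [0,0,0.006,0,0,0]
  ]
}}

```text
time: 13.37
position: [0.4678, -0.2235, 0.2089]
orientation: [-180.0, -0.0, 180.0]
force: [0.6, 0.3, -1.0]
gripper_width: 0.0394
grip_force: 50.8
```

```bash
python3 st.py
```

```text
13.3667 [ 0.4678 -0.2235  0.2089] [ 0.64  0.32 -1.01] [ 0.004 -0.018 -0.002]
needle (np.float64(2.202524777563431), np.float32(95.8014), (np.float64(2.0), np.float64(3.260000000000001)))
```

Request:
{"op": "apply_moves", "data": {
  "targets": [
    [0,0,0.003,0,0,0],
    [0,0,0.007,0,0,0],
    [0,0,0.01,0,0,0],
    [0,0,0.01,0,0,0],
    [0,0,0.01,0,0,0]
  ]
}}

```text
time: 13.83
position: [0.4678, -0.2235, 0.2039]
orientation: [180.0, -0.0, 180.0]
force: [-0.5, -0.4, -1.5]
gripper_width: 0.0395
grip_force: 50.8
```

```bash
python3 st.py
```

```text
13.8333 [ 0.4678 -0.2235  0.2039] [-0.54 -0.43 -1.5 ] [-0.024  0.037  0.044]
needle (np.float64(2.1846066957228705), np.float32(90.846146), (np.float64(2.0), np.float64(3.260000000000001)))
```

The ring is on the post with no side force. I'll lower it towards the first ring.

Request:
{"op": "apply_moves", "data": {
  "targets": [
    [0,0,0.006,0,0,0],
    [0,0,0.014,0,0,0],
    [0,0,0.022,0,0,0],
    [0,0,0.03,0,0,0],
    [0,0,0.034,0,0,0],
    [0,0,0.036,0,0,0],
    [0,0,0.036,0,0,0]
  ]
}}

```text
time: 14.47
position: [0.4678, -0.2235, 0.1858]
orientation: [180.0, -0.0, 180.0]
force: [-0.9, 0.6, -1.5]
gripper_width: 0.0398
grip_force: 50.8
```

```bash
python3 st.py
```

```text
14.4667 [ 0.4678 -0.2235  0.1858] [-0.92  0.63 -1.53] [-0.025  0.013  0.014]
needle (np.float64(2.1728512585738966), np.float32(66.46218), (np.float64(2.0), np.float64(3.260000000000001)))
```

Request:
{"op": "apply_moves", "data": {
  "targets": [
    [0,0,0.003,0,0,0],
    [0,0,0.006,0,0,0],
    [0,0,0.008,0,0,0],
    [0,0,0.008,0,0,0],
    [0,0,0.008,0,0,0]
  ]
}}

```text
time: 14.93
position: [0.4678, -0.2235, 0.182]
orientation: [-180.0, -0.0, 180.0]
force: [-1.2, 0.2, -0.5]
gripper_width: 0.0395
grip_force: 50.9
```

```bash
python3 st.py
```

```text
14.9333 [ 0.4678 -0.2235  0.182 ] [-1.18  0.21 -0.53] [-0.089 -0.011 -0.033]
needle (np.float64(2.5042779853746673), np.float32(93.46902), (np.float64(2.0), np.float64(3.260000000000001)))
```

Request:
{"op": "apply_moves", "data": {
  "targets": [
    [0,0,0.002,0,0,0],
    [0,0,0.003,0,0,0],
    [0,0,0.003,0,0,0]
  ]
}}

```text
time: 15.23
position: [0.4679, -0.2235, 0.1805]
orientation: [-180.0, 0.0, 180.0]
force: [0.5, -0.2, 0.5]
gripper_width: 0.0397
grip_force: 51.1
```

Request:
{"op": "apply_moves", "data": {
  "targets": [
    [0,0,0,0,0,0],
    [0,0,0,0,0,0],
    [0,0,0,0,0,0],
    [0,0,0,0,0,0],
    [0,0,0,0,0,0],
    [0,0,0,0,0,0]
  ],
  "grip": 0.3
}}

```text
time: 15.73
position: [0.4678, -0.2235, 0.1805]
orientation: [-180.0, -0.0, 180.0]
force: [-0.1, -0.1, -0.7]
gripper_width: 0.0553
grip_force: 0.0
```

```bash
python3 st.py
```

```text
15.7333 [ 0.4678 -0.2235  0.1805] [-0.12 -0.06 -0.68] [-0.014  0.046  0.017]
needle (np.float64(2.9451364191880667), np.float32(83.93271), (np.float64(2.0), np.float64(3.260000000000001)))
```

Needle is in the band. I'll lift and withdraw, then check.

Request:
{"op": "apply_moves", "data": {
  "targets": [
    [0,0,-0.02,0,0,0],
    [0,0,-0.06,0,0,0],
    [0,0,-0.12,0,0,0],
    [0,0,-0.16,0,0,0],
    [0,0.1,-0.2,0,0,0],
    [0,0.18,-0.2,0,0,0],
    [0,0.26,-0.2,0,0,0],
    [0,0.34,-0.2,0,0,0],
    [0,0.42,-0.2,0,0,0],
    [0,0.5,-0.2,0,0,0],
    [0,0.5,-0.2,0,0,0],
    [0,0.5,-0.2,0,0,0]
  ]
}}

```text
time: 16.78
position: [0.4678, 0.029, 0.2813]
orientation: [180.0, 0.0, -179.7]
force: [-0.6, -0.9, 0.2]
gripper_width: 0.0558
grip_force: 0.0
```

Request:
{"op": "apply_moves", "data": {
  "targets": [
    [0,0,0,0,0,0],
    [0,0,0,0,0,0],
    [0,0,0,0,0,0],
    [0,0,0,0,0,0],
    [0,0,0,0,0,0],
    [0,0,0,0,0,0]
  ]
}}

```text
time: 17.28
position: [0.4679, 0.0261, 0.2805]
orientation: [-180.0, -0.0, 179.9]
force: [0.2, 0.4, -0.7]
gripper_width: 0.0555
grip_force: 0.0
```

```bash
python3 st.py; python3 - <<'E'
from meas import *
t=eyes.grab_frame("top")[:,:,::-1]; a=eyes.grab_frame("scene")[:,:,::-1]
o=np.hstack([cv2.resize(t[150:275,330:420],(360,500)),cv2.resize(a[105:205,165:265],(440,500))]); cv2.imwrite("pics/c7.png",o)
E
```

```text
17.2833 [0.4679 0.0261 0.2805] [ 0.24  0.37 -0.72] [ 0.032 -0.006  0.051]
needle (np.float64(2.9455259538991183), np.float32(88.40083), (np.float64(2.5600000000000005), np.float64(3.240000000000001)))
```

View pics/c7.png

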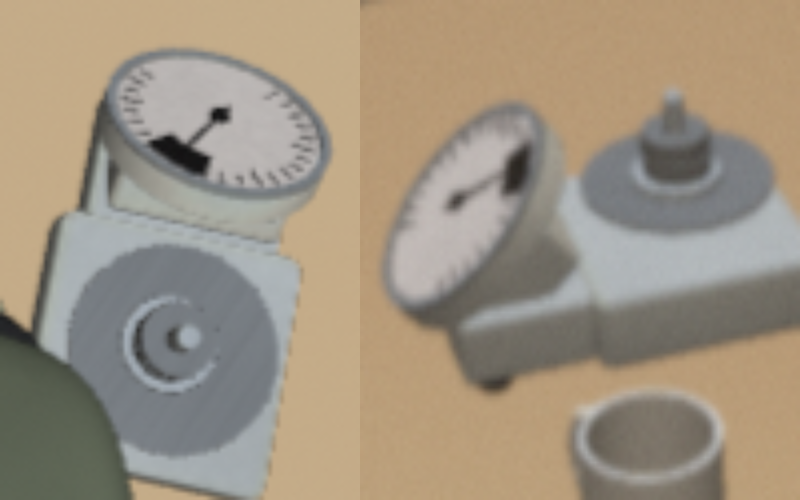

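Both rings lie flat and stacked around the post at crop (675,150) in the scene view. The needle is steady at 2.95, mid-band, and the arm is clear. Handing in.

```bash
python3 -c "
from workcell import env
print(env.hand_in())"
```

```text
the job is handed in; nothing more can be done
None
```

Job handed in (no verdict returned): two rings lie flat on the post, the needle reads about 2.95 rad by camera, inside the 2.56–3.27 band, and the two spare rings were left in the tray.

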